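# Pack the beetle paperweights in their gift-box bases

### The job

Pack the four beetle paperweights for the shop: put each one into the open gift-box base of its own shape and size, upright and flat on the grey pad inside the rim (the larger round one in the larger round base, the smaller in the smaller). Set them down gently, do not drop them, leave the bases flat on the table, and do not knock over or push away the little white bottle and the glue stick that stand among them.

Things in the scene. Friction and masses are not known exactly. Their poses are not given: they have to be found in the camera images.
- large_round_block: Loose resin paperweight, round, 60 mm diameter, 40 mm tall with straight upright sides: a dark wooden foot (lowest 10 mm) under a clear casting with a beetle on an ivory card. Stands upright on the table at the start. Origin: centre of its underside; z up. About 135 g, which varies.
- small_round_block: Loose resin paperweight, round, 38 mm diameter, 40 mm tall with straight upright sides: a dark wooden foot (lowest 10 mm) under a clear casting with a beetle on an ivory card. Stands upright on the table at the start. Origin: centre of its underside; z up. About 55 g, which varies.
- square_block: Loose resin paperweight, square, 48 x 48 mm, 40 mm tall with straight upright sides: a dark wooden foot (lowest 10 mm) under a clear casting with a beetle on an ivory card. Sides along its own x and y. Stands upright on the table at the start. Origin: centre of its underside; z up. About 110 g, which varies.
- oblong_block: Loose resin paperweight, oblong, 80 mm along its own x by 42 mm along its own y, 40 mm tall with straight upright sides: a dark wooden foot (lowest 10 mm) under a clear casting with a beetle on an ivory card. Stands upright on the table at the start. Origin: centre of its underside; z up. About 160 g, which varies.
- large_round_base: Open gift-box base for the large round paperweight, round, inner diameter 78 mm, outer 84 mm: kraft-board rim 3 mm thick, top of the rim 12 mm above the table, floor a flat grey foam pad (hard to the touch) 4 mm above the table. Loose, 100 g, flat on the table. Origin: centre of its underside; z up.
- small_round_base: Open gift-box base for the small round paperweight, round, inner diameter 56 mm, outer 62 mm: kraft-board rim 3 mm thick, top of the rim 12 mm above the table, floor a flat grey foam pad (hard to the touch) 4 mm above the table. Loose, 100 g, flat on the table. Origin: centre of its underside; z up.
- square_base: Open gift-box base for the square paperweight, square, inside 66 x 66 mm, outside 72 x 72 mm: kraft-board rim 3 mm thick, top of the rim 12 mm above the table, floor a flat grey foam pad (hard to the touch) 4 mm above the table. Sides along its own x and y. Loose, 100 g, flat on the table. Origin: centre of its underside; z up.
- oblong_base: Open gift-box base for the oblong paperweight, oblong, inside 98 mm along its own x by 60 mm along its own y, outside 104 x 66 mm: kraft-board rim 3 mm thick, top of the rim 12 mm above the table, floor a flat grey foam pad (hard to the touch) 4 mm above the table. Loose, 100 g, flat on the table. Origin: centre of its underside; z up.
- polish_bottle: Bystander: small white bottle with a black cap, 36 mm diameter, 78 mm tall, standing loose on the table among the paperweights and bases. Origin: centre of its underside.
- glue_stick: Bystander: white glue stick with a grey cap, 31 mm diameter, 74 mm tall, standing loose on the table. Origin: centre of its underside. Also loose among them, not listed: a tape roll, a black loupe and a rubber stamp, each at most 70 mm across and tall; closed kraft lids and bench equipment stand along the far edge and the sides of the table.
Not all that is in view belongs to the job. Leave any green look-alike of the large_round_block alone. What is shaped like the square_block but yellow is not meant.

How it is judged:
At the end, for the whole second after the job is handed in: Each paperweight is upright (within 0.1 rad) and at rest on the pad inside its own base: centre within 14 mm of the base's centre, underside less than 7 mm above the base's underside, fingers off it; the bases lie flat on the table; bottle and glue stick upright within 30 mm of where they were (horizontal distance between large_round_block and large_round_base below 0.014 m and z of large_round_block in the frame of large_round_base below 0.007 m and angle between each of large_round_block, large_round_base, small_round_block, small_round_base, square_block, square_base, oblong_block, oblong_base's own z axis and vertical below 0.1 rad and height (world z) of each of large_round_base, small_round_base, square_base, oblong_base below 0.004 m and linear speed of each of large_round_block, small_round_block, square_block, oblong_block below 0.02 m/s and contact force between the fingers and large_round_block below 0.1 N and horizontal distance between small_round_block and small_round_base below 0.014 m and z of small_round_block in the frame of small_round_base below 0.007 m and contact force between the fingers and small_round_block below 0.1 N and horizontal distance between square_block and square_base below 0.014 m and z of square_block in the frame of square_base below 0.007 m and contact force between the fingers and square_block below 0.1 N and horizontal distance between oblong_block and oblong_base below 0.014 m and z of oblong_block in the frame of oblong_base below 0.007 m and contact force between the fingers and oblong_block below 0.1 N and distance of each of polish_bottle, glue_stick from where it was at the start of the episode below 0.03 m and angle between each of polish_bottle, glue_stick's own z axis and vertical below 0.3 rad); the robot touches nothing.
It fails at once if the large round paperweight is dropped: out of the fingers with its underside more than 25 mm above the table (height (world z) of large_round_block above 0.025 m and contact force between the fingers and large_round_block below 0.05 N).
It fails at once if the small round paperweight is dropped: out of the fingers with its underside more than 25 mm above the table (height (world z) of small_round_block above 0.025 m and contact force between the fingers and small_round_block below 0.05 N).
It fails at once if the square paperweight is dropped: out of the fingers with its underside more than 25 mm above the table (height (world z) of square_block above 0.025 m and contact force between the fingers and square_block below 0.05 N).
It fails at once if the oblong paperweight is dropped: out of the fingers with its underside more than 25 mm above the table (height (world z) of oblong_block above 0.025 m and contact force between the fingers and oblong_block below 0.05 N).
It fails at once if the bottle or the glue stick is knocked over or pushed more than 30 mm (not (distance of polish_bottle from where it was at the start of the episode below 0.03 m and angle between polish_bottle's own z axis and vertical below 0.3 rad) or not (distance of glue_stick from where it was at the start of the episode below 0.03 m and angle between glue_stick's own z axis and vertical below 0.3 rad)).
It also fails if it takes over 99 s, if anything falls off the work surface, if the arm or the gripper's body presses on something with over 40 N, if the wrist force passes 120 N, or if a joint passes its speed limit or range.

### The arm

A 6-joint arm with a two-finger parallel gripper is mounted at the origin on the work surface. World frame = base frame: x ahead of the robot, y to its left, z up, the work surface at z = 0. Lengths are in m, angles in rad, forces in N, time in s.
With the tool pointing down it reaches from about 0.35 to 0.85 m from the base axis. Payload 8.1 kg.
Tool frame: the origin (TCP) lies at the very end of the fingers, on their centre line; the grasp point (between the pads) lies 19 mm behind it; z points along the fingers, y is the line along which they close (so a half turn about z gives the same grasp; the last joint's range is limited). The gripper opens to 85 mm and grips with 20 to 120 N. Pads are 22 mm wide; open, the fingers measure 114 mm over their backs; the gripper's body (76 mm by 85 mm) begins 54 mm behind the grasp point. The pads swing forward as they close: fully open they stand 13 mm farther back than shut.
Start: joints at [-1.188, 0.13, 1.488, -0, 1.523, -0.085], TCP at [0.271, -0.536, 0.231] pointing down, gripper open.
Joint ranges: [-2.96, 2.96], [-0.89, 2.26], [0.02, 2.5], [-1.34, 4.48], [0, 2.73], [-2.66, 2.66]. Speed limits (rad/s): [2.39, 2.39, 2.79, 3.14, 3.14, 3.14].

### API

Orientations are given as a rotation vector (axis times angle).
In Python, from rig import bot gives the robot as it stands.
- The arm moves only by the tool apply_moves, never from a script. Its argument "commands" is a list of rows, each a list of 4 numbers: the shift along the tool's x, y, z in cm, then the turn about the tool's z in degrees. In form: [[tx, ty, tz, turn], ...]. A call has 1 to 8 rows; each row shifts and turns the commanded pose from where the row before left it, along the tool's axes as they then stand; what a row does not reach is not made up. A row lasts 1/12 s, in which the tool goes at most 41.7 mm and 7.16 degrees, less where a joint would pass 70% of its speed; a pose out of reach is approached as far as the arm can. A call is refused whole if a number of a shift passes 4.17 or a number of a turn 7.16, either way. A call with a gripper value outside its range is refused whole. "grip" is the finger opening in cm, from 0 to 8.54, set as the call begins (left out, the last holds). The fingers move at their own pace and stop on an object; "squeeze" is the grip in N (left out, the last holds). Time passes only in rows, so rows that do not move let the fingers close. It gives the time, the measured TCP pose, the force, the opening and the grip force at its end, in the units of the state.
- bot.sense(): the state, without advancing time (a new reading comes with each control period).
- bot.grab_frame(name): name is "scene" or "side" or "wrist"; returns the picture (420x560x3 uint8, red, green, blue); there is no depth.
- bot.camera_info(name): a dict with "camera_matrix" (3x3 intrinsics, pixels), "position" and "orientation" of the camera in the world. Camera axes: x right, y down, z forward; pixel columns grow to the right and rows downward; lengths in m; the calibration is good to about 2 mm. A picture is of the moment at which its call begins: read the wrist's pose just before it. camera_info takes no time and is no camera call; for the wrist camera it gives the pose at the moment of the call.
- bot.hand_in(): hands the job in; it is judged then, once.
The state is a dict: "time": time; "joints": joint angles; "joint_velocities": joint speeds; "tau": joint torques, N m; "tcp_pos": TCP position; "ee_rot": TCP orientation; "contact_force": force on the tool from outside, world axes, zero at the start; "ft_torque": the same for the moment, N m; "gripper_width": finger opening in m; "gripper_force": force on a finger pad.
Only numpy, scipy, OpenCV 4.12 (cv2) and the standard library are available. Lean on these libraries where they do the work, as an engineer would, in place of code of your own. Each camera call takes 0.05 s, during which the arm holds its last target. There are 200 camera calls.

## Working session

There is one attempt and no reset: what is moved stays moved. The work goes in short steps, Python scripts to look and compute and a tool call to move; the robot and the scene stay as the last step left them, time stands still between calls to the robot, and variables do not carry over. Pictures are saved under pics/ and viewed, at most 14 in all, crops included, and the job is handed in when it is done.

Besides the shell and the picture viewer there is one more tool, called after "Request:" as name(argument=value, ...), one argument or row to a line, values as JSON. apply_moves: Moves the arm, as the interface text tells. Its arguments: {"type":"object","properties":{"commands":{"type":"array","items":{"type":"array","items":{"type":"number"}}},"grip":{"type":"number"},"squeeze":{"type":"number"}},"required":["commands"]}

```bash
ls; mkdir -p pics
python3 - <<'E'
from rig import bot
import cv2,numpy as np
for n in("scene","side"):
    im=bot.grab_frame(n); cv2.imwrite(f"pics/{n}0.png",cv2.cvtColor(im,cv2.COLOR_RGB2BGR)); i=bot.camera_info(n); print(n,i)
s=bot.sense();print(s)
E
```

```text
pics
scene {'camera_matrix': array([[410.65033485,   0.        , 279.16505946],
       [  0.        , 410.65033485, 213.33660714],
       [  0.        ,   0.        ,   1.        ]]), 'position': array([0.96948551, 0.17762193, 0.67326688]), 'orientation': array([-1.40936865, -2.39070685,  0.66926364])}
side {'camera_matrix': array([[411.25942134,   0.        , 277.56572121],
       [  0.        , 411.25942134, 212.29089047],
       [  0.        ,   0.        ,   1.        ]]), 'position': array([0.20599014, 0.44149272, 0.61317657]), 'orientation': array([-0.9600841 ,  2.45927071, -1.10625925])}
{'time': 0.1, 'joints': array([-1.18837049e+00,  1.31108437e-01,  1.48916153e+00,  6.83635336e-06,
        1.52301478e+00, -8.53898693e-02]), 'joint_velocities': array([ 0.00099699, -0.00204329, -0.00308253, -0.0005514 ,  0.0012098 ,
       -0.00088487]), 'tau': array([ 1.27614345e-03, -5.70952713e+01, -5.01943803e+01, -1.38026344e-04,
        8.05507618e-03, -2.56146319e-05]), 'tcp_pos': array([ 0.27040427, -0.53505691,  0.23034058]), 'ee_rot': array([-3.05441222e+00, -7.27771981e-01,  3.82488441e-04]), 'contact_force': array([-0.61746766, -0.41958049,  0.05943834]), 'ft_torque': array([-0.00129788,  0.02915823,  0.02308948]), 'gripper_force': 0.0, 'gripper_width': 0.08531371828238997}
```

View pics/scene0.png

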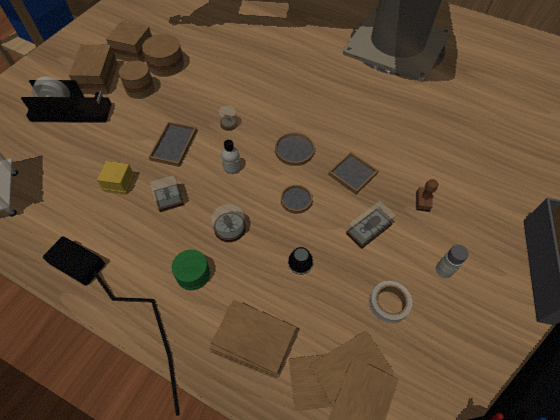

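View pics/side0.png

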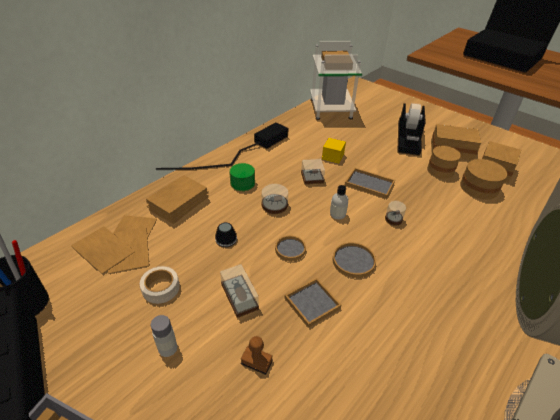

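The scene view shows these objects, with pixel positions:
- **Blocks:** large round (229,222), small round (228,118), square (168,193), oblong (370,225).
- **Bases:** large round (295,149), small round (297,199), square (353,173), oblong (173,144).
- **Bystanders:** bottle (231,157), glue stick (451,261), loupe (301,260), tape (391,301), stamp (427,195).
- **Look-alikes:** green (191,270) and yellow (116,178). Neither is meant, because the real ones are clear with a beetle.

The side view agrees with this. Next I'll measure positions.

```bash
cat > h.py <<'E'
import numpy as np,cv2
from scipy.spatial.transform import Rotation as R
def ray(info,uv,z):
    K=info["camera_matrix"];uv=np.atleast_2d(uv).astype(float)
    d=np.c_[uv,np.ones(len(uv))]@np.linalg.inv(K).T@R.from_rotvec(info["orientation"]).as_matrix().T
    p=np.array(info["position"]);return p+d*((z-p[2])/d[:,2])[:,None]
E
python3 - <<'E'
from rig import bot
from h import *
W={"scene":dict(Lbase=(295,149),Sbase=(297,199),Qbase=(353,173),Obase=(173,144),L=(229,228),S=(228,122),Q=(168,197),O=(372,228),bottle=(231,168),glue=(446,272),stamp=(425,205),loupe=(301,266),tape=(391,303),green=(191,280),yellow=(116,186)),
"side":dict(Lbase=(354,260),Sbase=(291,248),Qbase=(312,302),Obase=(370,183),L=(275,206),S=(395,218),Q=(314,177),O=(241,297),bottle=(339,213),glue=(168,350),stamp=(257,362),loupe=(226,240),tape=(160,288),green=(242,186),yellow=(333,157))}
for n in W:
    info=bot.camera_info(n);im=cv2.imread(f"pics/{n}0.png");hsv=cv2.cvtColor(im,cv2.COLOR_BGR2HSV)
    m=((hsv[...,1]<70)&(hsv[...,2]<150)).astype(np.uint8)
    k,lab,st,ce=cv2.connectedComponentsWithStats(m)
    for o,(u,v) in W[n].items():
        z=.008 if "base" in o else .01
        s=f"{n} {o} rough {ray(info,(u,v),z)[0,:2].round(3)}"
        if lab[v,u] and "base" in o:
            c,_=cv2.findContours((lab==lab[v,u]).astype(np.uint8),0,2);c=max(c,key=cv2.contourArea)
            P=ray(info,cv2.convexHull(c)[:,0],z)[:,:2]
            r=cv2.minAreaRect((P*1000).astype(np.float32)); s+=f" rect {np.round(r[0],1)} {np.round(r[1],1)} {r[2]:.1f}"
        print(s)
E
```

```text
scene Lbase rough [ 0.451 -0.061] rect [449.  -63.8] [66.  73.9] 29.3
scene Sbase rough [0.562 0.001] rect [561.1  -2. ] [50.6 50.2] 67.3
scene Qbase rough [0.45  0.071] rect [447.   68.4] [62.9 59.4] 76.2
scene Obase rough [ 0.566 -0.293] rect [ 562.4 -295.9] [91.  55.1] 14.2
scene L rough [ 0.682 -0.079]
scene S rough [ 0.457 -0.225]
scene Q rough [ 0.681 -0.219]
scene O rough [0.552 0.153]
scene bottle rough [ 0.561 -0.151]
scene glue rough [0.572 0.3  ]
scene stamp rough [0.455 0.223]
scene loupe rough [0.685 0.073]
scene tape rough [0.672 0.236]
scene green rough [ 0.8   -0.081]
scene yellow rough [ 0.709 -0.324]
side Lbase rough [ 0.448 -0.064] rect [450.4 -66.2] [73.5 67.9] 43.0
side Sbase rough [ 0.559 -0.004] rect [561.6  -3.9] [51.2 45.8] 17.8
side Qbase rough [0.446 0.07 ] rect [447.5  67.4] [61.2 61. ] 75.5
side Obase rough [ 0.559 -0.295] rect [ 563.4 -299.2] [94.4 48.1] 14.1
side L rough [ 0.667 -0.074]
side S rough [ 0.451 -0.225]
side Q rough [ 0.671 -0.219]
side O rough [0.545 0.149]
side bottle rough [ 0.549 -0.154]
side glue rough [0.556 0.3  ]
side stamp rough [0.438 0.218]
side loupe rough [0.669 0.072]
side tape rough [0.666 0.235]
side green rough [ 0.772 -0.074]
side yellow rough [ 0.689 -0.32 ]
```

Request:
apply_moves(
  commands=[
    [3.04,-1.94,0,0],
    [3.04,-1.94,0,0],
    [3.04,-1.94,0,0],
    [3.04,-1.94,0,0],
    [3.04,-1.94,0,0],
  ],
)

```text
time: 0.52
tcp_pos: [0.3628, -0.3787, 0.2307]
ee_rot: [-3.055, -0.727, 0.0]
contact_force: [1.3, -0.3, 0.3]
gripper_width: 0.0856
gripper_force: 0.0
```

Request:
apply_moves(
  commands=[
    [3.04,-1.94,0,0],
    [3.04,-1.94,0,0],
    [3.04,-1.94,0,0],
    [3.04,-1.94,0,0],
    [3.04,-1.94,0,0],
    [0,0,0,0],
    [0,0,0,0],
  ],
)

```text
time: 1.1
tcp_pos: [0.455, -0.2236, 0.2309]
ee_rot: [-3.054, -0.734, 0.001]
contact_force: [0.4, -0.9, -0.0]
gripper_width: 0.0854
gripper_force: 0.0
```

```bash
cat >> h.py <<'E'
def plan(s,xy,z):
    "cm shift in tool axes to world xy,z"
    M=R.from_rotvec(s["ee_rot"]).as_matrix();d=np.r_[xy,z]-s["tcp_pos"];return (M.T@d*100).round(2)
def proj(info,P):
    M=R.from_rotvec(info["orientation"]).as_matrix();q=(np.atleast_2d(P)-info["position"])@M@info["camera_matrix"].T
    return q[:,:2]/q[:,2:]
E
python3 - <<'E'
from rig import bot
from h import *
i=bot.camera_info("wrist");s=bot.sense();im=bot.grab_frame("wrist");cv2.imwrite("pics/w1.png",im[...,::-1])
print(i,s["tcp_pos"],R.from_rotvec(s["ee_rot"]).as_matrix().round(3),proj(i,[.454,-.225,.04]))
E
```

```text
{'camera_matrix': array([[312.37407063,   0.        , 278.18432276],
       [  0.        , 312.37407063, 208.54374531],
       [  0.        ,   0.        ,   1.        ]]), 'position': array([ 0.52091122, -0.18988443,  0.3742872 ]), 'orientation': array([ 2.45591226, -1.50262854, -0.22678217])} [ 0.45498361 -0.2235703   0.23093001] [[ 0.891  0.454 -0.001]
 [ 0.454 -0.891  0.   ]
 [-0.    -0.001 -1.   ]] [[279.20732855 184.81986252]]
```

View pics/w1.png

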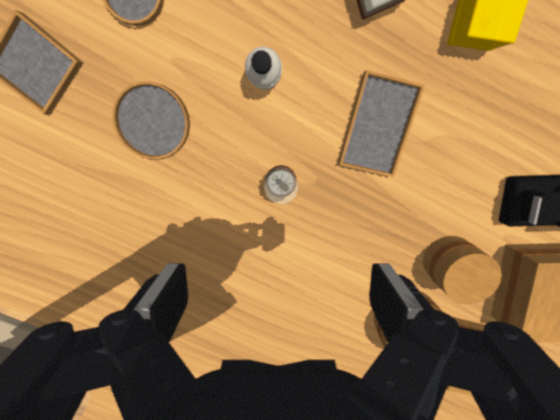

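The wrist view from above shows the small round block at (281,184), the bottle at (263,68), the large base at (152,120), the oblong base at (381,124) and the square base at (35,62). The bases and the block are where the first measurements put them. I'll refine from this frame.

```bash
cat >> h.py <<'E'
def meas(im,info,P,z,smax=75,vmax=256):
    "low-saturation blob at predicted point P, its rectangle cast on height z, mm"
    hsv=cv2.cvtColor(im,cv2.COLOR_RGB2HSV);m=((hsv[...,1]<smax)&(hsv[...,2]<vmax)).astype(np.uint8)
    m=cv2.morphologyEx(m,cv2.MORPH_CLOSE,np.ones((5,5)))
    k,lab,st,ce=cv2.connectedComponentsWithStats(m);u,v=proj(info,P)[0]
    a=lab[max(0,int(v)-12):int(v)+13,max(0,int(u)-12):int(u)+13];a=a[a>0]
    if not len(a):return None
    c,_=cv2.findContours((lab==np.bincount(a).argmax()).astype(np.uint8),0,2);c=max(c,key=cv2.contourArea)
    r=cv2.minAreaRect((ray(info,cv2.convexHull(c)[:,0],z)[:,:2]*1000).astype(np.float32))
    return np.round(r[0],1),np.round(r[1],1),round(r[2],1)
E
python3 - <<'E'
from rig import bot
from h import *
i=bot.camera_info("wrist");s=bot.sense();im=cv2.imread("pics/w1.png")[...,::-1].copy()
for n,P,z in(("S",[.454,-.225,.02],.02),("Lb",[.45,-.065,.008],.008),("Ob",[.563,-.2975,.008],.008),("Qb",[.447,.068,.008],.008)):
  print(n,[meas(im,i,P,z,t) for t in(60,90,120)])
print(plan(s,[.454,-.225],.01))
E
```

```text
S [(array([ 452.1, -228.1]), array([31.6, 31.9]), 8.4), (array([ 449.3, -229.5]), array([40.3, 37.3]), 27.0), (array([ 448.9, -230.3]), array([41.7, 41.6]), 72.0)]
Lb [(array([447. , -67.4]), array([73.9, 73.5]), 27.0), (array([447. , -67.2]), array([75.4, 74.9]), 69.0), (array([446.9, -67.3]), array([76.8, 75.1]), 69.0)]
Ob [(array([ 559.4, -299.6]), array([95.7, 56.5]), 14.2), (array([ 559.3, -299.5]), array([96.4, 57.5]), 14.3), (array([ 559.2, -299.4]), array([97.6, 58.9]), 14.0)]
Qb [(array([444.2,  67.6]), array([61.3, 62.9]), 75.4), (array([444.1,  67.6]), array([62.4, 64.2]), 75.7), (array([444.4,  67.7]), array([63.8, 64.8]), 75.7)]
[-0.03  0.   22.1 ]
```

Request:
apply_moves(
  commands=[
    [-0.69,0.25,2.6,0],
    [0,0,3.5,0],
    [0,0,3.5,0],
    [0,0,3.5,0],
    [0,0,3.5,0],
    [0,0,3.5,0],
    [0,0,1.5,0],
    [0,0,0.5,0],
  ],
)

```text
time: 1.82
tcp_pos: [0.4456, -0.2303, 0.0061]
ee_rot: [-3.052, -0.724, 0.008]
contact_force: [-0.8, 0.4, -0.8]
gripper_width: 0.0852
gripper_force: 0.0
```

Request:
apply_moves(
  commands=[
    [0,0,0,0],
    [0,0,0,0],
    [0,0,0,0],
    [0,0,0,0],
    [0,0,0,0],
    [0,0,0,0],
    [0,0,0,0],
    [0,0,0,0],
  ],
  grip=2.5,
  squeeze=40,
)

```text
time: 2.48
tcp_pos: [0.4509, -0.2318, 0.0125]
ee_rot: [3.053, 0.728, 0.004]
contact_force: [-1.3, -0.6, 6.7]
gripper_width: 0.0368
gripper_force: 39.8
```

Run:
```python
from rig import bot
from h import *
i=bot.camera_info("wrist");s=bot.sense();im=bot.grab_frame("wrist");cv2.imwrite("pics/w2.png",im[...,::-1])
print(plan(s,[.559,-.005],s["tcp_pos"][2]))
```

```text
[ 19.88 -15.37  -0.02]
```

View pics/w2.png

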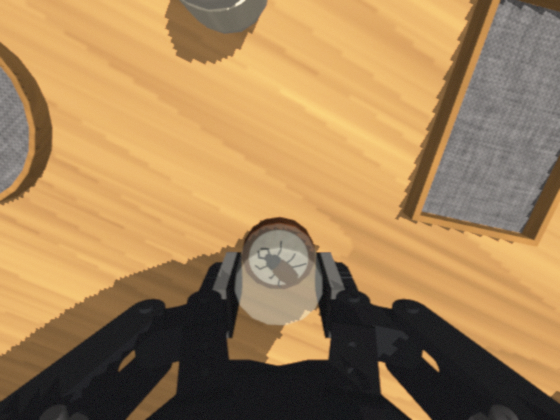

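The small block is held between the pads at (278,275), with an opening of 37 mm. I'll lift it and carry it.

Request:
apply_moves(
  commands=[
    [0,0,-1.5,0],
    [0,0,-3.0,0],
    [0,0,-3.5,0],
    [0,0,-3.5,0],
    [0,0,-2.5,0],
  ],
)

```text
time: 2.95
tcp_pos: [0.4505, -0.2313, 0.1546]
ee_rot: [3.053, 0.728, 0.005]
contact_force: [0.6, -0.8, -0.6]
gripper_width: 0.0368
gripper_force: 40.2
```

Request:
apply_moves(
  commands=[
    [2.48,-1.92,0,0],
    [2.48,-1.92,0,0],
    [2.48,-1.92,0,0],
    [2.48,-1.92,0,0],
    [2.48,-1.92,0,0],
    [2.48,-1.92,0,0],
    [2.48,-1.92,0,0],
    [2.48,-1.92,0,0],
  ],
)

```text
time: 3.62
tcp_pos: [0.5581, -0.0025, 0.1514]
ee_rot: [3.055, 0.728, 0.003]
contact_force: [0.9, -0.7, -0.9]
gripper_width: 0.037
gripper_force: 40.2
```

Request:
apply_moves(
  commands=[
    [0,0,0,0],
    [0,0,0,0],
    [0,0,0,0],
  ],
)

```text
time: 3.87
tcp_pos: [0.5573, -0.0041, 0.1508]
ee_rot: [3.055, 0.73, 0.001]
contact_force: [0.6, -0.3, -1.8]
gripper_width: 0.0371
gripper_force: 40.3
```

```bash
cat >> h.py <<'E'
def look(fn):
    from rig import bot
    i=bot.camera_info("wrist");s=bot.sense();im=bot.grab_frame("wrist");cv2.imwrite(f"pics/{fn}.png",im[...,::-1]);return i,s,im
E
python3 - <<'E'
from h import *
i,s,im=look("w3");print(s["tcp_pos"],s["gripper_width"],s["gripper_force"])
for n,P,z in(("Sb",[.559,-.005,.008],.008),("Lb",[.45,-.065,.008],.008),("L",[.672,-.079,.02],.02),("O",[.548,.149,.02],.02)):
  print(n,proj(i,P),[meas(im,i,P,z,t) for t in(60,90,120)])
E
```

```text
[ 0.5572793  -0.00410006  0.15078311] 0.03709580112665437 40.278332233428955
Sb [[279.92881594 193.42443613]] [(array([559.3,  -2.9]), array([51.4, 53. ]), 26.9), (array([559.5,  -3.2]), array([51.4, 53.9]), 26.9), (array([559.7,  -2.6]), array([52.3, 54.9]), 26.9)]
Lb [[283.67736102 307.14512201]] [(array([417.9, -76.8]), array([244.9, 675.1]), 26.9), (array([419.3, -76.1]), array([248.1, 675.1]), 26.9), (array([420.2, -75.6]), array([250.1, 675.1]), 26.9)]
L [[418.82627722 119.6215986 ]] [(array([674.1, -80. ]), array([52. , 51.2]), 89.7), (array([676.5, -88.4]), array([62.3, 71.7]), 43.1), (array([677.4, -87.4]), array([63.1, 74.7]), 26.9)]
O [[112.93973054 128.66474904]] [(array([552.1, 144.5]), array([36.5, 73.5]), 67.9), (array([547., 151.]), array([50.3, 91.5]), 67.8), (array([547.2, 151.2]), array([52.1, 93.7]), 68.0)]
```

View pics/w3.png

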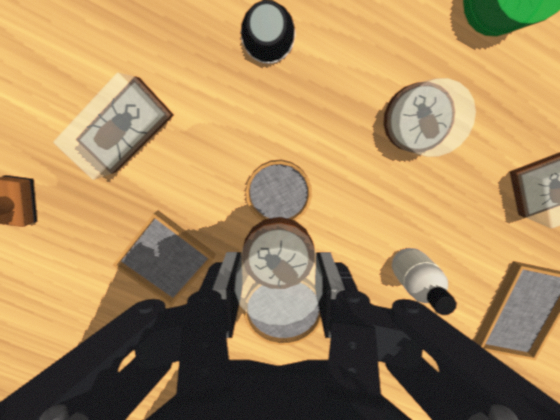

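Run:
```python
from h import *
from rig import bot
i=bot.camera_info("wrist");s=bot.sense()
p=ray(i,[279,258],.150)[0];print("held card",p, R.from_rotvec(s["ee_rot"]).as_matrix().T@(p-s["tcp_pos"]))
im=cv2.imread("pics/w3.png")[...,::-1].copy()
print(meas(im,i,[.674,-.08,.011],.011,50),meas(im,i,[.552,.1445,.011],.011,50),meas(im,i,[.552,.1445,.011],.011,60))
```

```text
held card [ 0.56040144 -0.00330117  0.15      ] [0.00352622 0.00030345 0.00067814]
(array([675.5, -84.2]), array([53.1, 52.1]), 87.9) (array([550.6, 147.6]), array([37. , 73.9]), 67.8) (array([549.8, 147.7]), array([37.6, 75.9]), 67.8)
```

Request:
apply_moves(
  commands=[
    [0,0,2.5,0],
    [0,0,3.5,0],
    [0,0,3.0,0],
    [0,0,2.0,0],
    [0,0,1.0,0],
    [0,0,0.7,0],
    [0,0,0.4,0],
    [0,0,0.3,0],
  ],
)

```text
time: 4.58
tcp_pos: [0.5582, -0.0046, 0.0173]
ee_rot: [3.056, 0.727, 0.003]
contact_force: [0.3, 0.4, 0.3]
gripper_width: 0.0366
gripper_force: 40.3
```

Request:
apply_moves(
  commands=[
    [0,0,0,0],
    [0,0,0,0],
    [0,0,0,0],
  ],
)

```text
time: 4.83
tcp_pos: [0.5582, -0.0042, 0.0175]
ee_rot: [3.055, 0.728, 0.003]
contact_force: [0.4, 0.0, -0.6]
gripper_width: 0.0367
gripper_force: 40.3
```

Request:
apply_moves(
  commands=[
    [0,0,0.1,0],
    [0,0,0,0],
    [0,0,0,0],
    [0,0,0,0],
    [0,0,0,0],
    [0,0,0,0],
  ],
  grip=8.5,
)

```text
time: 5.33
tcp_pos: [0.5573, -0.004, 0.0154]
ee_rot: [3.056, 0.728, 0.0]
contact_force: [1.2, -0.2, -0.7]
gripper_width: 0.0851
gripper_force: 0.0
```

Request:
apply_moves(
  commands=[
    [0,0,-1,0],
    [0,0,-3.5,0],
    [0,0,-4,0],
    [0,0,-4,0],
    [0,0,-4,0],
    [0,0,-2,0],
  ],
)

```text
time: 5.83
tcp_pos: [0.5594, -0.0042, 0.2074]
ee_rot: [3.054, 0.728, 0.012]
contact_force: [0.7, -0.1, 1.1]
gripper_width: 0.0849
gripper_force: 0.0
```

Request:
apply_moves(
  commands=[
    [1.37,2.49,0,0],
    [1.37,2.49,0,0],
    [1.37,2.49,0,0],
    [1.37,2.49,0,0],
    [1.37,2.49,0,0],
    [0,0,0,0],
    [0,0,0,0],
    [0,0,0,0],
  ],
)

```text
time: 6.5
tcp_pos: [0.6742, -0.0841, 0.2005]
ee_rot: [-3.056, -0.728, 0.001]
contact_force: [-0.2, 0.4, -0.4]
gripper_width: 0.0847
gripper_force: 0.0
```

Run:
```python
from h import *
i,s,im=look("w4");print(s["tcp_pos"])
for n,P in(("S",[.559,-.003,.012]),("L",[.6755,-.084,.011]),("Q",[.675,-.219,.011])):
  print(n,proj(i,P),[meas(im,i,P,P[2],t) for t in(40,50,60)])
```

```text
[ 0.67417997 -0.08406307  0.20046443]
S [[170.05768519 240.36255829]] [(array([ 506.6, -170. ]), array([296.3, 783.4]), 26.9), (array([ 506.6, -170. ]), array([296.3, 783.4]), 26.9), (array([ 507.2, -169.7]), array([297.5, 783.4]), 26.9)]
L [[278.90930026 182.64384806]] [(array([675.2, -83. ]), array([51. , 52.3]), 26.8), (array([675.1, -82.6]), array([52.4, 53.8]), 0.4), (array([674.6, -82.4]), array([54.4, 55.3]), 0.4)]
Q [[383.9322375  235.25654027]] [(array([ 677.6, -222.9]), array([40.5, 40.5]), 49.5), (array([ 677.5, -222.9]), array([41.7, 41.9]), 49.8), (array([ 677.4, -223.2]), array([43. , 42.5]), 50.2)]
```

View pics/w4.png

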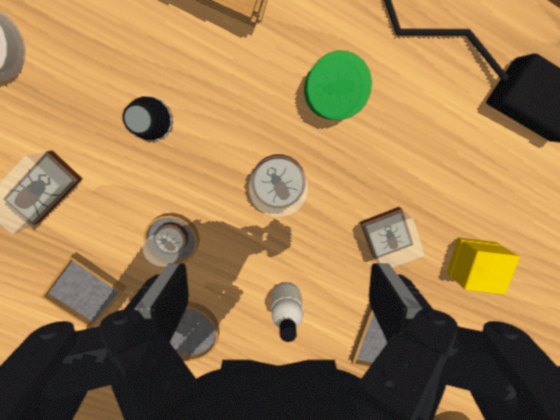

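The small block is seated in its base at (170,240). Confirming the large block: the candidates are the green one at (340,85) and the clear one with the beetle at (278,184). The clear one fits the description, and this enlarged view from above shows its beetle. I'll grasp it.

Request:
apply_moves(
  commands=[
    [0.15,-0.08,2.5,0],
    [0,0,4,0],
    [0,0,4,0],
    [0,0,4,0],
    [0,0,2.5,0],
    [0,0,1.3,0],
    [0,0,0.6,0],
    [0,0,0.3,0],
  ],
)

```text
time: 7.22
tcp_pos: [0.6756, -0.0825, 0.0089]
ee_rot: [3.056, 0.729, 0.001]
contact_force: [0.2, -0.8, 0.9]
gripper_width: 0.0848
gripper_force: 0.0
```

Request:
apply_moves(
  commands=[
    [0,0,0,0],
    [0,0,0,0],
    [0,0,0,0],
    [0,0,0,0],
    [0,0,0,0],
    [0,0,0,0],
    [0,0,0,0],
    [0,0,0,0],
  ],
  grip=4.8,
  squeeze=50,
)

```text
time: 7.88
tcp_pos: [0.6778, -0.0833, 0.0116]
ee_rot: [3.054, 0.728, 0.007]
contact_force: [-0.6, -0.3, 7.8]
gripper_width: 0.0586
gripper_force: 54.6
```

Request:
apply_moves(
  commands=[
    [0,0,-1.0,0],
    [0,0,-2.0,0],
    [0,0,0,0],
  ],
)

```text
time: 8.13
tcp_pos: [0.6783, -0.0835, 0.0434]
ee_rot: [3.053, 0.727, 0.009]
contact_force: [0.9, -0.2, 0.9]
gripper_width: 0.0586
gripper_force: 54.1
```

Run:
```python
from h import *
from rig import bot
s=bot.sense();print(s["tcp_pos"],s["gripper_width"],s["gripper_force"],plan(s,[.447,-.067],.20))
```

```text
[ 0.67830635 -0.08351032  0.04343999] 0.0585676281508894 54.05056715011597 [-19.82 -11.84 -15.8 ]
```

Request:
apply_moves(
  commands=[
    [0,0,-3,0],
    [0,0,-3.5,0],
    [0,0,-3.5,0],
    [0,0,-1.6,0],
  ],
)

```text
time: 8.47
tcp_pos: [0.6779, -0.0834, 0.1605]
ee_rot: [3.053, 0.727, 0.01]
contact_force: [0.6, -0.7, 0.2]
gripper_width: 0.0587
gripper_force: 54.3
```

Request:
apply_moves(
  commands=[
    [-2.48,-1.48,0,0],
    [-2.48,-1.48,0,0],
    [-2.48,-1.48,0,0],
    [-2.48,-1.48,0,0],
    [-2.48,-1.48,0,0],
    [-2.48,-1.48,0,0],
    [-2.48,-1.48,0,0],
    [-2.48,-1.48,0,0],
  ],
)

```text
time: 9.13
tcp_pos: [0.4438, -0.0666, 0.1542]
ee_rot: [3.056, 0.728, 0.001]
contact_force: [-0.7, 0.2, -0.6]
gripper_width: 0.0588
gripper_force: 54.4
```

Request:
apply_moves(
  commands=[
    [0,0,0,0],
    [0,0,0,0],
    [0,0,0,0],
  ],
)

```text
time: 9.38
tcp_pos: [0.4458, -0.0669, 0.1551]
ee_rot: [3.055, 0.728, 0.003]
contact_force: [0.4, -0.5, -0.7]
gripper_width: 0.0586
gripper_force: 54.5
```

Run:
```python
from h import *
i,s,im=look("w5");print(s["tcp_pos"],s["gripper_width"])
h=s["tcp_pos"][2];P=s["tcp_pos"]+[0,0,0]
print(proj(i,P),[meas(im,i,P,h,t) for t in(40,50,60)])
for t in (40,60,90): print("Lb",proj(i,[.447,-.067,.008]),meas(im,i,[.447,-.067,.008],.008,t))
```

```text
[ 0.44580507 -0.06693292  0.15506018] 0.0586480302673222
[[278.43431149 264.93312751]] [(array([444.1, -67.6]), array([52. , 52.2]), 26.8), (array([444. , -67.8]), array([52.6, 52.9]), 86.4), (array([411.5, -85.4]), array([128.2, 337.9]), 26.8)]
Lb [[278.75684745 192.65370762]] (array([454.7, -62.2]), array([59. , 74.8]), 26.8)
Lb [[278.75684745 192.65370762]] (array([454.5, -62.1]), array([59.7, 74.9]), 27.8)
Lb [[278.75684745 192.65370762]] (array([454.1, -62.1]), array([60.1, 75.9]), 26.8)
```

View pics/w5.png

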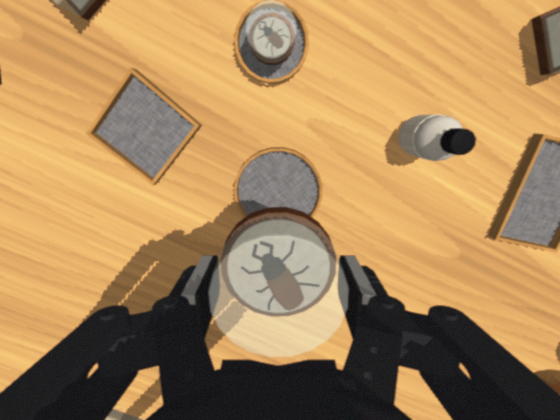

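The held large block is upright at (278,268), and its base pad is ahead at (278,188). The small block sits well inside its base at (270,40). I'll shift 4 mm and lower.

Request:
apply_moves(
  commands=[
    [0.4,0,2.5,0],
    [0,0,3.5,0],
    [0,0,3.2,0],
    [0,0,2.2,0],
    [0,0,1.0,0],
    [0,0,0.7,0],
    [0,0,0.5,0],
    [0,0,0.2,0],
  ],
)

```text
time: 10.1
tcp_pos: [0.4496, -0.0651, 0.0168]
ee_rot: [3.056, 0.728, 0.002]
contact_force: [0.2, -0.7, -1.4]
gripper_width: 0.0586
gripper_force: 54.5
```

Request:
apply_moves(
  commands=[
    [0,0,0,0],
    [0,0,0.1,0],
    [0,0,0,0],
  ],
)

```text
time: 10.35
tcp_pos: [0.4495, -0.0652, 0.0163]
ee_rot: [3.055, 0.728, 0.003]
contact_force: [-0.2, -0.0, -1.9]
gripper_width: 0.0585
gripper_force: 54.5
```

Request:
apply_moves(
  commands=[
    [0,0,0,0],
    [0,0,0,0],
    [0,0,0,0],
    [0,0,0,0],
    [0,0,0,0],
  ],
  grip=8.5,
)

```text
time: 10.77
tcp_pos: [0.4487, -0.0649, 0.0155]
ee_rot: [3.056, 0.728, 0.0]
contact_force: [0.4, -0.6, -0.3]
gripper_width: 0.0848
gripper_force: 0.0
```

Request:
apply_moves(
  commands=[
    [0,0,-1,0],
    [0,0,-3.5,0],
    [0,0,-4,0],
    [0,0,-4,0],
    [0,0,-4,0],
    [0,0,-2,0],
  ],
)

```text
time: 11.27
tcp_pos: [0.4504, -0.0654, 0.2069]
ee_rot: [3.053, 0.727, 0.01]
contact_force: [0.4, -1.0, 1.4]
gripper_width: 0.0847
gripper_force: 0.0
```

Request:
apply_moves(
  commands=[
    [1.46,2.71,0,0],
    [1.46,2.71,0,0],
    [1.46,2.71,0,0],
    [1.46,2.71,0,0],
    [1.46,2.71,0,0],
    [1.46,2.71,0,0],
    [1.46,2.71,0,0],
  ],
)

```text
time: 11.85
tcp_pos: [0.6264, -0.1891, 0.2009]
ee_rot: [3.056, 0.728, 0.0]
contact_force: [0.5, 0.4, 0.3]
gripper_width: 0.0852
gripper_force: 0.0
```

Request:
apply_moves(
  commands=[
    [1.46,2.71,0,0],
    [1.46,2.71,0,0],
    [0,0,0,-7],
    [0,0,0,-7],
    [0,0,0,-6],
    [0,0,0,0],
    [0,0,0,0],
    [0,0,0,0],
  ],
)

```text
time: 12.52
tcp_pos: [0.6758, -0.2233, 0.2009]
ee_rot: [2.885, 1.243, 0.0]
contact_force: [0.0, 0.5, 0.4]
gripper_width: 0.0852
gripper_force: 0.0
```

Run:
```python
from h import *
i,s,im=look("w6");print(s["tcp_pos"],s["joints"].round(2));M=R.from_rotvec(s["ee_rot"]).as_matrix();print("yaxis deg",np.degrees(np.arctan2(M[1,1],M[0,1])))
P=[.6775,-.223,.011]
print(proj(i,P),[meas(im,i,P,.011,t) for t in(40,50,60)])
P=[.45,-.066,.012];print(proj(i,P),[meas(im,i,P,.011,t) for t in(40,50,60)])
```

```text
[ 0.67580158 -0.22325199  0.20087288] [-0.39  0.45  1.17 -0.    1.53  0.37]
yaxis deg -43.39803375313599
[[279.51801156 182.64057925]] [(array([ 677.2, -222.4]), array([40.7, 40.7]), 49.9), (array([ 676.5, -222.6]), array([42.6, 43.5]), 50.0), (array([ 675.6, -222.6]), array([44.5, 45.6]), 50.0)]
[[ 36.54879248 219.45412245]] [(array([450.6, -66.1]), array([71.4, 68.2]), 46.6), (array([450.3, -65.8]), array([71.4, 69.3]), 46.6), (array([449.1, -66.7]), array([73.3, 70.7]), 32.3)]
```

View pics/w6.png

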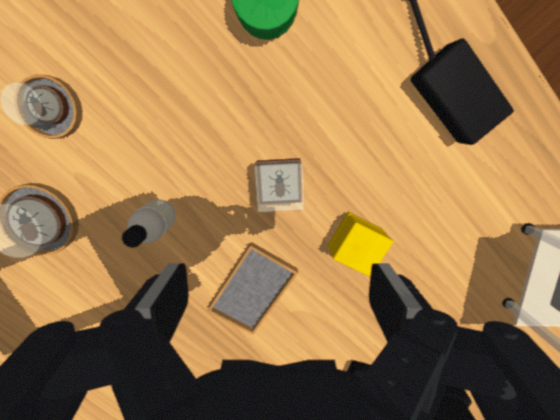

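The square block is at (279,184). The candidates are the yellow one at (360,243) and the clear one with the beetle at (279,184); I take the clear one. The large round block is seated at (35,218). I'll turn 3.4° and descend.

Request:
apply_moves(
  commands=[
    [0.12,0,2.5,-3.4],
    [0,0,4,0],
    [0,0,4,0],
    [0,0,4,0],
    [0,0,2.5,0],
    [0,0,1.3,0],
    [0,0,0.6,0],
    [0,0,0.2,0],
  ],
)

```text
time: 13.23
tcp_pos: [0.6766, -0.2224, 0.0092]
ee_rot: [-2.845, -1.331, 0.0]
contact_force: [0.6, 0.2, -0.1]
gripper_width: 0.0852
gripper_force: 0.0
```

Request:
apply_moves(
  commands=[
    [0,0,0,0],
    [0,0,0,0],
    [0,0,0,0],
    [0,0,0,0],
    [0,0,0,0],
    [0,0,0,0],
    [0,0,0,0],
    [0,0,0,0],
  ],
  grip=3.6,
  squeeze=45,
)

```text
time: 13.9
tcp_pos: [0.6785, -0.2233, 0.0122]
ee_rot: [2.842, 1.331, 0.005]
contact_force: [0.2, 0.1, 6.4]
gripper_width: 0.0474
gripper_force: 48.1
```

Request:
apply_moves(
  commands=[
    [0,0,-1.0,0],
    [0,0,-3.0,0],
    [0,0,-3.5,0],
    [0,0,-3.5,0],
    [0,0,-3.0,0],
    [0,0,-1.0,0],
    [0,0,0,0],
  ],
)

```text
time: 14.48
tcp_pos: [0.6791, -0.2235, 0.1654]
ee_rot: [2.839, 1.33, 0.009]
contact_force: [1.0, -0.1, -0.7]
gripper_width: 0.0472
gripper_force: 47.3
```

Run:
```python
from h import *
from rig import bot
s=bot.sense();print(s["tcp_pos"],s["gripper_width"],plan(s,[.4445,.067],.16));M=R.from_rotvec(s["ee_rot"]).as_matrix();print("yaxis deg",np.degrees(np.arctan2(M[1,1],M[0,1])))
```

```text
[ 0.67913248 -0.22345824  0.16541   ] 0.047205585737663536 [  7.3  -36.62   0.26]
yaxis deg -39.80002550724382
```

Request:
apply_moves(
  commands=[
    [0.61,-3.05,0,0],
    [0.61,-3.05,0,0],
    [0.61,-3.05,0,0],
    [0.61,-3.05,0,0],
    [0.61,-3.05,0,0],
    [0.61,-3.05,0,0],
  ],
)

```text
time: 14.98
tcp_pos: [0.5569, -0.0759, 0.1566]
ee_rot: [-2.843, -1.331, 0.005]
contact_force: [0.7, 0.1, -0.1]
gripper_width: 0.0472
gripper_force: 47.3
```

Request:
apply_moves(
  commands=[
    [0.61,-3.05,0,0],
    [0.61,-3.05,0,0],
    [0.61,-3.05,0,0],
    [0.61,-3.05,0,0],
    [0.61,-3.05,0,0],
    [0.61,-3.05,0,0],
  ],
)

```text
time: 15.48
tcp_pos: [0.4398, 0.0689, 0.157]
ee_rot: [-2.844, -1.332, 0.005]
contact_force: [0.4, -0.1, -0.2]
gripper_width: 0.0474
gripper_force: 47.3
```

Request:
apply_moves(
  commands=[
    [0,0,0,-6.3],
    [0,0,0,-6.3],
    [0,0,0,-6.3],
    [0,0,0,-6.3],
    [0,0,0,0],
    [0,0,0,0],
    [0,0,0,0],
  ],
)

```text
time: 16.07
tcp_pos: [0.4416, 0.068, 0.1582]
ee_rot: [-2.488, -1.916, 0.002]
contact_force: [0.6, -0.7, -0.6]
gripper_width: 0.0471
gripper_force: 47.4
```

Run:
```python
from h import *
i,s,im=look("w7");print(s["tcp_pos"],s["gripper_width"]);M=R.from_rotvec(s["ee_rot"]).as_matrix();print("yaxis deg",np.degrees(np.arctan2(M[1,1],M[0,1])),M[:2,:2].round(3))
h=s["tcp_pos"][2];P=s["tcp_pos"]
print([meas(im,i,P,h,t) for t in(40,50,60)])
P=[.4445,.067,.008];print([meas(im,i,P,.008,t) for t in(40,60,90)])
P=[.55,.148,.011];print([meas(im,i,P,.011,t) for t in(40,50,60)])
```

```text
[0.44162264 0.06796632 0.15822854] 0.04711293945244735
yaxis deg -14.817865934585196 [[ 0.256  0.967]
 [ 0.967 -0.256]]
[(array([430.7,  28.5]), array([123.9, 338.4]), 75.4), (array([430.7,  28.5]), array([123.9, 338.4]), 75.4), (array([430.7,  28.5]), array([123.9, 338.4]), 75.4)]
[(array([446.2,  73.1]), array([53.3, 63. ]), 75.7), (array([446.2,  72.9]), array([54.3, 63.4]), 75.8), (array([446. ,  72.8]), array([54.2, 64.8]), 75.3)]
[(array([551.4, 147.2]), array([37.5, 72.6]), 68.1), (array([551.4, 147.4]), array([37.9, 73.7]), 68.2), (array([551.3, 147.3]), array([38.7, 74.1]), 67.6)]
```

View pics/w7.png

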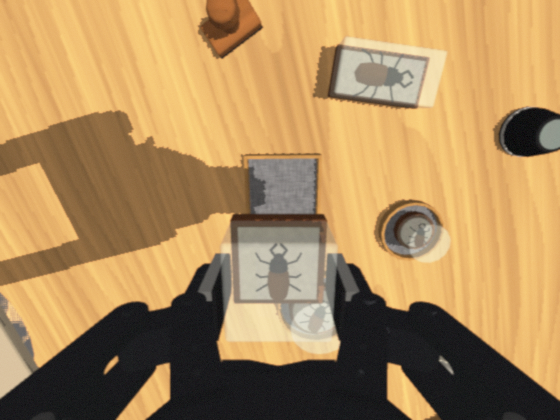

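The held square block is at (279,261), aligned with its base at (282,186). The oblong block is at (383,75). I'll shift slightly and lower.

Request:
apply_moves(
  commands=[
    [-0.17,0.3,2.5,0],
    [0,0,3.5,0],
    [0,0,3.4,0],
    [0,0,2.2,0],
    [0,0,1.1,0],
    [0,0,0.7,0],
    [0,0,0.5,0],
    [0,0,0.2,0],
  ],
)

```text
time: 16.78
tcp_pos: [0.4455, 0.0656, 0.0188]
ee_rot: [2.486, 1.92, 0.001]
contact_force: [-0.3, -0.1, -1.5]
gripper_width: 0.0473
gripper_force: 47.3
```

Request:
apply_moves(
  commands=[
    [0,0,0,0],
    [0,0,0.1,0],
    [0,0,0,0],
  ],
)

```text
time: 17.03
tcp_pos: [0.4458, 0.0657, 0.0184]
ee_rot: [2.485, 1.92, 0.003]
contact_force: [0.1, -0.4, -1.8]
gripper_width: 0.0471
gripper_force: 47.3
```

Request:
apply_moves(
  commands=[
    [0,0,0.2,0],
    [0,0,0,0],
  ],
)

```text
time: 17.2
tcp_pos: [0.4459, 0.0657, 0.0162]
ee_rot: [2.485, 1.92, 0.003]
contact_force: [1.5, -0.2, 2.4]
gripper_width: 0.0476
gripper_force: 47.7
```

Request:
apply_moves(
  commands=[
    [0,0,0,0],
    [0,0,0,0],
    [0,0,0,0],
    [0,0,0,0],
    [0,0,0,0],
  ],
  grip=8.5,
)

```text
time: 17.62
tcp_pos: [0.4446, 0.0657, 0.0152]
ee_rot: [-2.485, -1.921, 0.0]
contact_force: [-0.2, 0.0, -0.3]
gripper_width: 0.0848
gripper_force: 0.0
```

Request:
apply_moves(
  commands=[
    [0,0,-1,0],
    [0,0,-3.5,0],
    [0,0,-4,0],
    [0,0,-4,0],
    [0,0,-4,0],
    [0,0,-2,0],
  ],
)

```text
time: 18.12
tcp_pos: [0.4467, 0.0657, 0.2068]
ee_rot: [2.482, 1.919, 0.009]
contact_force: [1.3, 0.3, -0.1]
gripper_width: 0.0851
gripper_force: 0.0
```

Request:
apply_moves(
  commands=[
    [2.65,2.03,0,0],
    [2.65,2.03,0,0],
    [2.65,2.03,0,0],
    [2.65,2.03,0,0],
    [0,0,0,6.9],
    [0,0,0,6.9],
    [0,0,0,6.9],
    [0,0,0,6.9],
  ],
)

```text
time: 18.78
tcp_pos: [0.55, 0.148, 0.2007]
ee_rot: [-2.876, -1.265, 0.001]
contact_force: [0.4, 0.5, -1.1]
gripper_width: 0.0848
gripper_force: 0.0
```

Request:
apply_moves(
  commands=[
    [0,0,0,6.9],
    [0,0,0,6.9],
    [0,0,0,6.9],
    [0,0,0,6.9],
    [0,0,0,6.9],
    [0,0,0,6.9],
    [0,0,0,6.9],
    [0,0,0,6.9],
  ],
)

```text
time: 19.45
tcp_pos: [0.55, 0.1477, 0.2011]
ee_rot: [-3.134, 0.212, -0.0]
contact_force: [0.3, 0.0, 0.2]
gripper_width: 0.0853
gripper_force: 0.0
```

Request:
apply_moves(
  commands=[
    [0,0,0,6.9],
    [0,0,0,6.9],
    [0,0,0,0],
    [0,0,0,0],
    [0,0,0,0],
  ],
)

```text
time: 19.87
tcp_pos: [0.5501, 0.1478, 0.2007]
ee_rot: [-3.089, 0.571, -0.0]
contact_force: [0.4, 0.0, -0.1]
gripper_width: 0.085
gripper_force: 0.0
```

Run:
```python
from h import *
i,s,im=look("w8");print(s["tcp_pos"],s["joints"].round(2));M=R.from_rotvec(s["ee_rot"]).as_matrix();print("yaxis deg",np.degrees(np.arctan2(M[1,1],M[0,1])),M[:2,:2].round(3))
P=[.551,.147,.011];print([meas(im,i,P,.011,t) for t in(40,50,60)])
```

```text
[0.55008533 0.14775665 0.20069738] [0.17 0.06 1.61 0.   1.46 2.11]
yaxis deg -110.95765113848279 [[ 0.934 -0.358]
 [-0.358 -0.934]]
[(array([550.3, 146.4]), array([36.6, 73.2]), 68.2), (array([550. , 146.5]), array([38.8, 74.2]), 68.2), (array([549.3, 146.4]), array([39.4, 76. ]), 68.2)]
```

View pics/w8.png

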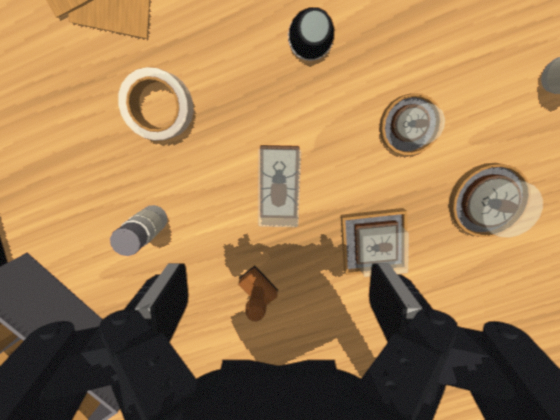

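The oblong block is aligned at (279,184). The square, small round and large round blocks are seated at (378,244), (414,123) and (493,202). I'll descend and grasp.

Request:
apply_moves(
  commands=[
    [0.05,0.12,2.5,0.8],
    [0,0,4,0],
    [0,0,4,0],
    [0,0,4,0],
    [0,0,2.5,0],
    [0,0,1.3,0],
    [0,0,0.6,0],
    [0,0,0.2,0],
  ],
)

```text
time: 20.58
tcp_pos: [0.5501, 0.1464, 0.0091]
ee_rot: [3.084, -0.598, -0.001]
contact_force: [0.3, -0.0, 0.5]
gripper_width: 0.0847
gripper_force: 0.0
```

Request:
apply_moves(
  commands=[
    [0,0,0,0],
    [0,0,0,0],
    [0,0,0,0],
    [0,0,0,0],
    [0,0,0,0],
    [0,0,0,0],
    [0,0,0,0],
    [0,0,0,0],
  ],
  grip=3.0,
  squeeze=60,
)

```text
time: 21.25
tcp_pos: [0.5519, 0.1468, 0.0115]
ee_rot: [-3.083, 0.599, -0.005]
contact_force: [0.8, 0.5, 7.2]
gripper_width: 0.0413
gripper_force: 62.2
```

Request:
apply_moves(
  commands=[
    [0,0,-1.0,0],
    [0,0,-3.0,0],
    [0,0,-3.5,0],
    [0,0,-3.5,0],
    [0,0,-3.0,0],
    [0,0,-1.0,0],
    [0,0,0,0],
  ],
)

```text
time: 21.83
tcp_pos: [0.5525, 0.1469, 0.1639]
ee_rot: [-3.081, 0.599, -0.011]
contact_force: [0.0, -0.1, -1.7]
gripper_width: 0.0408
gripper_force: 61.4
```

Run:
```python
from h import *
from rig import bot
s=bot.sense();print(s["tcp_pos"],s["gripper_width"],plan(s,[.5595,-.2995],.16));M=R.from_rotvec(s["ee_rot"]).as_matrix();print("yaxis deg",np.degrees(np.arctan2(M[1,1],M[0,1])))
```

```text
[0.55249199 0.14686095 0.16385688] 0.04082088831266401 [17.36 41.13  0.34]
yaxis deg -111.99140853919155
```

Request:
apply_moves(
  commands=[
    [1.24,2.94,0,0],
    [1.24,2.94,0,0],
    [1.24,2.94,0,0],
    [1.24,2.94,0,0],
    [1.24,2.94,0,0],
    [1.24,2.94,0,0],
    [1.24,2.94,0,0],
  ],
)

```text
time: 22.42
tcp_pos: [0.5517, -0.078, 0.1564]
ee_rot: [-3.084, 0.599, 0.007]
contact_force: [0.8, -0.1, -2.4]
gripper_width: 0.0416
gripper_force: 61.5
```

Request:
apply_moves(
  commands=[
    [1.24,2.94,0,0],
    [1.24,2.94,0,0],
    [1.24,2.94,0,0],
    [1.24,2.94,0,0],
    [1.24,2.94,0,0],
    [1.24,2.94,0,0],
    [1.24,2.94,0,0],
  ],
)

```text
time: 23.0
tcp_pos: [0.5553, -0.3009, 0.156]
ee_rot: [-3.082, 0.599, 0.006]
contact_force: [0.7, -0.3, -2.0]
gripper_width: 0.0411
gripper_force: 61.5
```

Request:
apply_moves(
  commands=[
    [0,0,0,-6],
    [0,0,0,-6],
    [0,0,0,-6],
    [0,0,0,-6],
    [0,0,0,-6],
    [0,0,0,-6],
    [0,0,0,0],
    [0,0,0,0],
  ],
)

```text
time: 23.67
tcp_pos: [0.5558, -0.2995, 0.1568]
ee_rot: [-3.116, -0.378, 0.004]
contact_force: [-0.1, 0.3, -1.6]
gripper_width: 0.0411
gripper_force: 61.7
```

Run:
```python
from h import *
i,s,im=look("w9");print(s["tcp_pos"],s["gripper_width"]);M=R.from_rotvec(s["ee_rot"]).as_matrix();print("yaxis deg",np.degrees(np.arctan2(M[1,1],M[0,1])),M[:2,:2].round(3))
P=s["tcp_pos"];print(proj(i,P),[meas(im,i,P+M[:,0]*.01,P[2],t) for t in(40,50,60)])
P=np.r_[[.5595,-.2995]+M[:2,0]*.035,.008];print([meas(im,i,P,.008,t) for t in(40,60,90)])
```

```text
[ 0.55579216 -0.29952137  0.15679503] 0.0411304221458337
yaxis deg -76.1839936424338 [[ 0.971  0.239]
 [ 0.239 -0.971]]
[[278.04422047 264.884188  ]] [(array([ 522.6, -307.7]), array([138.9, 339. ]), 14.1), (array([ 522.6, -307.7]), array([138.9, 339. ]), 14.1), (array([ 522.8, -307.7]), array([139.4, 339. ]), 14.1)]
[(array([ 584.6, -291.5]), array([44.9, 57.3]), 13.9), (array([ 584.1, -291.5]), array([45.9, 58.2]), 13.9), (array([ 584.5, -291.4]), array([46.7, 58.7]), 13.9)]
```

View pics/w9.png

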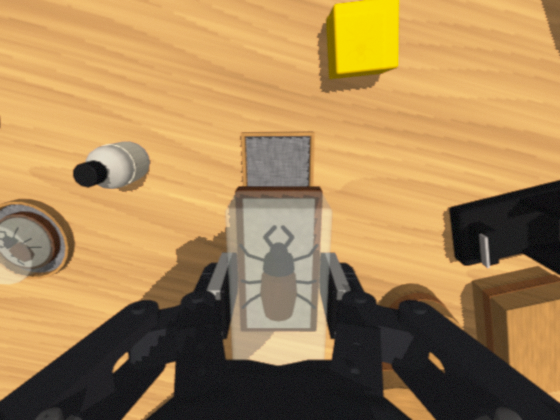

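The held oblong block is at (279,262), square to its base pad at (278,160). The nearest lid, at about (415,310), is clear of the fingers. I'll lower it.

Request:
apply_moves(
  commands=[
    [0.26,-0.07,2.5,0],
    [0,0,3.5,0],
    [0,0,3.4,0],
    [0,0,2.2,0],
    [0,0,1.0,0],
    [0,0,0.7,0],
    [0,0,0.5,0],
    [0,0,0.2,0],
  ],
)

```text
time: 24.38
tcp_pos: [0.5599, -0.2994, 0.02]
ee_rot: [3.117, 0.381, 0.002]
contact_force: [-0.6, 0.4, -1.6]
gripper_width: 0.0411
gripper_force: 61.6
```

Request:
apply_moves(
  commands=[
    [0,0,0,0],
    [0,0,0,0],
  ],
)

```text
time: 24.55
tcp_pos: [0.5604, -0.2996, 0.021]
ee_rot: [3.117, 0.382, 0.003]
contact_force: [0.9, -0.0, -2.1]
gripper_width: 0.0412
gripper_force: 61.6
```

Request:
apply_moves(
  commands=[
    [0,0,0.3,0],
    [0,0,0.15,0],
    [0,0,0,0],
  ],
)

```text
time: 24.8
tcp_pos: [0.5599, -0.2993, 0.0155]
ee_rot: [3.117, 0.383, 0.002]
contact_force: [1.7, -1.3, 0.5]
gripper_width: 0.041
gripper_force: 61.8
```

Request:
apply_moves(
  commands=[
    [0,0,0.05,0],
    [0,0,0,0],
  ],
)

```text
time: 24.97
tcp_pos: [0.5599, -0.2993, 0.0155]
ee_rot: [3.117, 0.383, 0.002]
contact_force: [-1.8, 0.8, 5.1]
gripper_width: 0.0413
gripper_force: 62.5
```

Contact with the pad is confirmed, so I'll release and rise.

Request:
apply_moves(
  commands=[
    [0,0,0,0],
    [0,0,0,0],
    [0,0,0,0],
    [0,0,0,0],
    [0,0,0,0],
  ],
  grip=7.0,
)

```text
time: 25.38
tcp_pos: [0.5592, -0.2988, 0.0142]
ee_rot: [-3.118, -0.383, 0.0]
contact_force: [0.4, -0.3, -0.1]
gripper_width: 0.0697
gripper_force: 0.0
```

Request:
apply_moves(
  commands=[
    [0,0,-1,0],
    [0,0,-3.5,0],
    [0,0,-4,0],
    [0,0,-4,0],
    [0,0,-4,0],
    [0,0,-4,0],
    [0,0,-2,0],
    [0,0,0,0],
  ],
)

```text
time: 26.05
tcp_pos: [0.562, -0.3006, 0.2484]
ee_rot: [3.11, 0.382, 0.015]
contact_force: [0.7, -0.1, 0.5]
gripper_width: 0.07
gripper_force: 0.0
```

Request:
apply_moves(
  commands=[
    [-3,3,0,0],
    [-3,3,0,0],
    [-3,3,0,0],
    [-3,3,0,0],
    [-2,2,0,0],
    [0,0,0,0],
  ],
)

```text
time: 26.55
tcp_pos: [0.4547, -0.4706, 0.2387]
ee_rot: [3.118, 0.374, -0.003]
contact_force: [0.8, -0.5, -1.0]
gripper_width: 0.07
gripper_force: 0.0
```

Run:
```python
from rig import bot
import cv2,numpy as np
a=bot.grab_frame("scene")[80:290,80:480];b=bot.grab_frame("side")[120:400,120:440]
a=cv2.resize(a,(800,420));cv2.imwrite("pics/fs.png",a[...,::-1]);cv2.imwrite("pics/fd.png",cv2.resize(b,(640,560))[...,::-1])
```

```text
(no output)
```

View pics/fs.png

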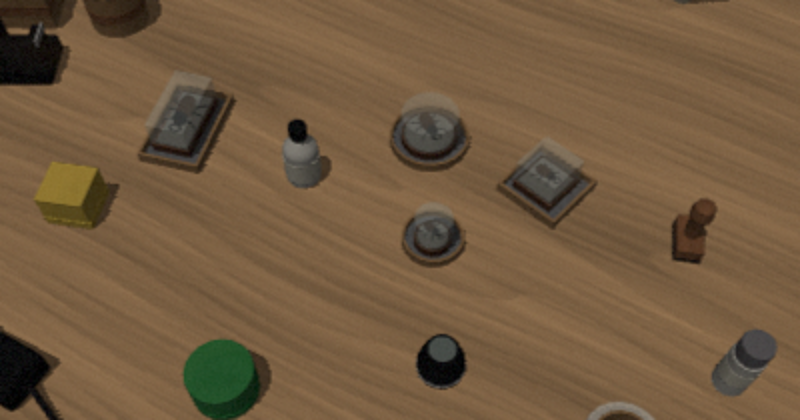

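View pics/fd.png

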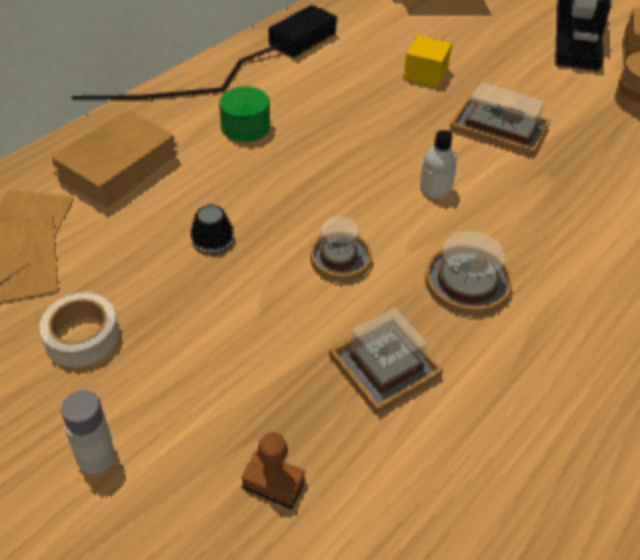

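In the enlarged scene crop, all four paperweights sit upright inside their own rims: oblong (187,120), large (430,130), square (548,180) and small (433,237). The bottle at (301,160) and the glue stick at (743,362) are standing where they were. The enlarged side crop shows the same.

```bash
python3 -c "
from rig import bot
print(bot.hand_in())"
```

```text
the job is handed in; nothing more can be done
None
```

All four paperweights are in their own bases, upright on the pads, with the bottle and glue stick still standing in place; I handed the job in at about 27 s, and no verdict was returned.

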